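Load the warming cabinet and shut its door

TASK

Put the oblong lidded pan from the counter into the warming cabinet: carry it level, set it down (not dropped) on the free front half of the pulled-out shelf, long side across the shelf, and slide the shelf fully home. Then push the door shut until it clicks onto its catch and stays shut by itself, with both pans standing flat on the shelf and nothing else on the counter disturbed.

Things in the scene. Friction and masses are not known exactly. Their poses are not given: they have to be found in the camera images.
- cabinet_front (a point): point of the fixed stainless countertop warming cabinet, 340 deep (x) x 390 wide (y) x 245 mm high: at counter level on its front plane, under the middle of the door opening; x points into the cabinet, y to its left as seen from the front. Opening y -120 to 120, z 45 to 215; left side y = 150; control column y -140 to -240 mm. Catch: a sprung roller in the top of the opening
- door (a joint): door angle, rad: 0 = shut, grows as it swings out and left about its upright hinge, to 2.4. Light friction, stays where left. A nose on its inside meets the catch roller at 0.085 and must be pushed over it at 0.04 (about 6 N at 190 mm from the hinge); the roller then draws it to 0 and holds it. Stopped earlier it springs back. It cannot shut while the shelf sticks out
- door_hinge (a point): on the hinge axis, 132 mm above the counter. Turns with the door: -y runs along the door from hinge to free edge, -x points out of its outer face, z up; with the door shut these are the cabinet's axes. The door, a steel frame with a glass pane, is 28 mm thick (x -14 to 14), from 4 to 284 mm along -y, from 30 to 235 mm above the counter
- door_face (a point): point on the door's outer face (point x = 0 at the face, -x outwards), 190 mm along the door from the hinge and 40 mm below the door's top edge, 195 mm above the counter; a good place to push. Axes as door_hinge
- door_handle (a point): middle of the upright bar handle on the door's outer face: bar 12 mm thick, 105 mm tall, 262 mm along the door from the hinge, its axis 40 mm off the face; its top is 191 mm above the counter. Axes as door_hinge
- shelf (a joint): how far the wire shelf is pulled out of the cabinet, m: 0 = fully home against its stop, grows as it comes out towards the robot. About 2.5 N of friction, stays where left
- shelf_front (a point): middle of the outer face of the shelf's upright front lip: lip 220 mm wide, 6 mm thick, from 15 mm below to 15 mm above this point, which is 72 mm above the counter. x points into the cabinet (the way to push). Fully home, it lies 5 mm behind the cabinet's front plane
- free_place (a point): centre of the free front half of the shelf, on its top surface (62 mm above the counter), where the pan's underside shall stand, its long side across the shelf; x points into the cabinet, y across the shelf. Front lip, 25 mm above the surface, inner face at x = -73 mm; the pan at the back begins at x = 72 to 87 mm; side rails 11 mm high at y = +-104 mm
- pan: the pan to load: oblong stainless food pan with its lid clipped on and a black bow handle, standing on the open counter to the right. 108 (x) x 176 (y) x 108 mm high (z) with the handle, mass about 0.5 kg. Origin at the centre of its underside, long side along its y; lid top at 72 mm
- pan_handle (a point): middle of the handle's level bar, where to grip it from above: 102 mm above the pan's underside; bar 12 mm thick, 90 mm long along the pan's y, 24 mm of room beneath it. Axes as the pan's
- back_pan: a same pan already standing on the back half of the shelf, its centre about 133 mm behind free_place; it rides along and stays there
- pot: bystander: round steel pot with lid and knob, 154 mm across, 132 mm high, two side handles along its y
- square_pan: bystander: square open steel pan, 170 x 176 x 100 mm
- shaker: bystander: aluminium shaker, 68 mm across, 102 mm high
- turner: bystander: flat turner with a black handle, 290 mm long, lying on the counter at the left
- mug: bystander: white mug, 84 mm across, 95 mm high, left of the cabinet

How it is judged:
On the way, in this order (a step that is already met when the one before it is completed fails the run):
1. the pan stands flat and released on the free front half of the shelf, the shelf still pulled out (x of pan in the frame of free_place between -0.03 and 0.03 m and y of pan in the frame of free_place between -0.03 and 0.03 m and z of pan in the frame of free_place below 0.008 m and angle between pan's own z axis and vertical below 0.07 rad and contact force between the fingers and pan below 0.1 N and value of joint shelf above 0.08 m), for 0.2 s.
2. the shelf is fully home with the pan on it, the door still open (value of joint shelf below 0.01 m and value of joint door above 0.3 rad and distance between pan and free_place below 0.045 m), for 0.1 s.
At the end, for the whole second after the job is handed in: door shut on its catch (within 0.02 rad of 0) by itself, shelf home within 12 mm, the pan flat on the free place (within 35 mm along and across, underside within 8 mm of the shelf, within 0.07 rad of level), the back pan still flat on the shelf, the pan at rest (value of joint door below 0.02 rad and value of joint shelf below 0.012 m and x of pan in the frame of free_place between -0.035 and 0.035 m and y of pan in the frame of free_place between -0.035 and 0.035 m and z of pan in the frame of free_place below 0.008 m and angle between each of pan, back_pan's own z axis and vertical below 0.07 rad and horizontal distance between back_pan and free_place below 0.17 m and linear speed of pan below 0.02 m/s); the robot touches nothing.
It fails at once if the pan is tipped by more than 0.35 rad (angle between pan's own z axis and vertical above 0.35 rad).
It fails at once if the pan falls free (dropped from more than about 2 cm) (contact force between the fingers and pan below 0.01 N and linear speed of pan above 0.6 m/s).
It fails at once if a bystander on the counter is knocked over or shifted by more than 40 mm (distance of any of pot, square_pan, shaker, turner, mug from where it was at the start of the episode above 0.04 m or angle between any of shaker, mug, pot's own z axis and vertical above 0.5 rad).
It fails at once if the pan at the back of the shelf is tipped (angle between back_pan's own z axis and vertical above 0.3 rad).
It also fails if it takes over 72 s, if anything falls off the work surface, if the arm or the gripper's body presses on something with over 40 N, if the wrist force passes 120 N, or if a joint passes its speed limit or range.

ROBOT

A 6-joint arm with a two-finger parallel gripper is mounted at the origin on the work surface. World frame = base frame: x ahead of the robot, y to its left, z up, the work surface at z = 0. Lengths are in m, angles in rad, forces in N, time in s.
With the tool pointing down it reaches from about 0.35 to 0.8 m from the base axis. Payload 7.3 kg.
Tool frame: the origin (TCP) lies between the finger pads; the fingertips stand 25 mm ahead of it and the grasp point (between the pads) lies 6 mm ahead of it (r.tip_extent is the distance from the TCP to the fingertips, in m); z points along the fingers, y is the direction in which the jaws open and shut (so a half turn about z gives the same grasp; the last joint's range is limited). The gripper opens to 85 mm and grips with 20 to 120 N. Pads are 22 mm wide; open, the fingers measure 114 mm over their backs; the gripper's body (76 mm by 85 mm) begins 54 mm behind the grasp point. The pads swing forward as they close: fully open they stand 13 mm farther back than shut.
Start: joints at [1.106, 0.342, 1.524, -0, 1.275, -0.146], TCP at [0.165, 0.499, 0.256] pointing down, gripper open.
Joint ranges: [-2.53, 2.53], [-0.77, 2.02], [0.04, 2.7], [-1, 4.14], [0.28, 2.66], [-3.11, 3.11]. Speed limits (rad/s): [2.57, 2.57, 3.14, 3.14, 3.14, 3.14].

INTERFACE

Orientations are given as a unit quaternion [x, y, z, w].
In Python, from workcell import r, command_gripper, optics gives the robot as it stands. The module is installed in compiled form; this text tells all that it offers. Calls block until the motion is done:
- r.reach(position, orientation): joint-space move of the TCP to a pose.
- r.move_straight(position, orientation=None, speed=0.15, max_force=None): straight line of the TCP; orientation=None keeps the orientation; speed is the mean speed in m/s. With max_force (N) it stops when the force on the tool has changed by that much, and returns True; else False.
- r.movej(angles): joint-space move.
- command_gripper(opening, force=None): finger opening in m; force is the grip in N (None keeps the last); returns when the fingers have stopped.
- r.hold(seconds).
- r.solve_ik(position, orientation): joint angles nearest the present ones, or None.
- r.read_state(): the state.
- optics.get_image(name): name is "scene" or "top" or "wrist"; returns (picture, depth): 420x560x3 uint8, red, green, blue; 420x560 float32, m along the optical axis (not along the pixel's ray), 0 where there is no reading.
- optics.camera_model(name): a dict with "K" (3x3 intrinsics, pixels), "R" (3x3) and "t" (3): a world point X has camera coordinates R X + t; the wrist camera has in their place "tool_from_camera" (4x4, takes a point from camera to tool coordinates, whose origin is the TCP and whose axes are the flange's). Camera axes: x right, y down, z forward; pixel columns grow to the right and rows downward; lengths in m; the calibration is good to about 2 mm. A picture is of the moment at which its call begins: read the wrist's pose just before it. camera_model takes no time and is no camera call.
A pose or a line that the arm cannot do raises r.PlanningError and nothing moves.
- r.finish_job(): hands the job in, once; it reports no verdict.
The state is a dict: "time_s": time; "joint_positions": joint angles; "dq": joint speeds; "tau": joint torques, N m; "eef_pos": TCP position; "eef_rot": TCP orientation; "contact_force": force on the tool from outside, world axes, zero at the start; "torque": the same for the moment, N m; "grip_width": finger opening in m.
Only numpy, scipy, OpenCV 4.12 (cv2) and the standard library are available. Lean on these libraries where they do the work, as an engineer would, in place of code of your own. Each camera call takes 0.05 s, during which the arm holds its last target.

## Working session

There is one attempt and no reset: what is moved stays moved. The work goes in short steps, each a Python script; the robot and the scene stay as the last script left them, time stands still between calls to the robot, and variables do not carry over. Pictures are saved under pics/ and viewed, and the job is handed in when it is done.

```bash
mkdir -p pics; ls; cat > h.py <<'E'
import numpy as np, cv2
from workcell import r, command_gripper, optics
from scipy.spatial.transform import Rotation as Rot
def snap(name,fn):
    s=r.read_state(); im,d=optics.get_image(name)
    cv2.imwrite(f'pics/{fn}.png',im[:,:,::-1]); np.savez(f'pics/{fn}.npz',im=im,d=d,p=s['eef_pos'],q=s['eef_rot'])
    return im,d,s
def cam(name,s=None):
    m=optics.camera_model(name); K=np.array(m['K'])
    if 'R' in m:
        R=np.array(m['R']);t=np.array(m['t']); return K,R.T,-R.T@t
    T=np.array(m['tool_from_camera']); Rt=Rot.from_quat(s['eef_rot']).as_matrix()
    return K,Rt@T[:3,:3],Rt@T[:3,3]+np.array(s['eef_pos'])
def pt(c,u,v,d):
    K,R,o=c; return o+R@(np.linalg.inv(K)@np.array([u,v,1.])*d)
def onz(c,u,v,z):
    K,R,o=c; w=R@np.linalg.inv(K)@np.array([u,v,1.]); return o+w*(z-o[2])/w[2]
def cloud(c,d):
    K,R,o=c; v,u=np.mgrid[:d.shape[0],:d.shape[1]]
    P=np.stack([u,v,np.ones_like(u)],-1)@np.linalg.inv(K).T*d[...,None]
    return P@R.T+o
E
python3 - <<'E'
from h import *
for n in ('scene','top','wrist'):
    im,d,s=snap(n,n+'0'); c=cam(n,s); print(n,c[0].tolist(),c[1].round(3).tolist(),c[2].round(3))
print(r.read_state(), r.tip_extent)
E
```

```text
pics
scene [[467.6735232969728, 0.0, 287.954783959877], [0.0, 467.6735232969728, 205.93213929806797], [0.0, 0.0, 1.0]] [[0.9, 0.415, -0.134], [0.436, -0.852, 0.291], [0.007, -0.32, -0.947]] [ 0.75  -0.478  1.614]
top [[489.4922844126034, 0.0, 279.26569047071547], [0.0, 489.4922844126034, 207.37275019387818], [0.0, 0.0, 1.0]] [[-0.015, -0.981, 0.196], [-1.0, 0.017, 0.008], [-0.011, -0.196, -0.981]] [ 0.175 -0.053  1.967]
wrist [[357.94392420975527, 0.0, 279.8967689845326], [0.0, 357.94392420975527, 211.64873776960047], [0.0, 0.0, 1.0]] [[0.313, 0.91, 0.273], [0.95, -0.299, -0.091], [-0.001, 0.288, -0.958]] [0.095 0.521 0.374]
{'time_s': 0.15, 'joint_positions': array([ 1.10601324e+00,  3.42576023e-01,  1.52473709e+00,  6.78950910e-06,
        1.27540499e+00, -1.46005257e-01]), 'dq': array([-0.00143452, -0.00159167, -0.00318933, -0.00086551,  0.00072854,
       -0.00026604]), 'tau': array([ 1.20590299e-03, -4.33905208e+01, -2.46145445e+01, -1.84988289e-04,
        5.79270141e-03, -1.14132490e-05]), 'eef_pos': array([0.16440664, 0.49833479, 0.25579979]), 'eef_rot': array([ 1.58715848e-01,  9.87324143e-01, -5.35711268e-04, -1.72291175e-04]), 'contact_force': array([ 0.13045726,  0.06568941, -0.60972013]), 'torque': array([ 0.01105228, -0.02134908, -0.01164997]), 'grip_width': 0.08562951438203839} 0.025
```

View pics/scene0.png

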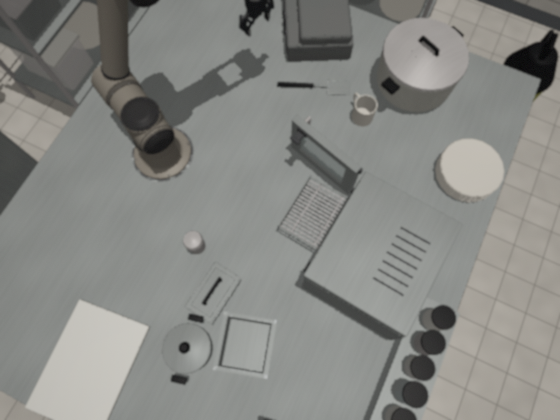

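View pics/top0.png

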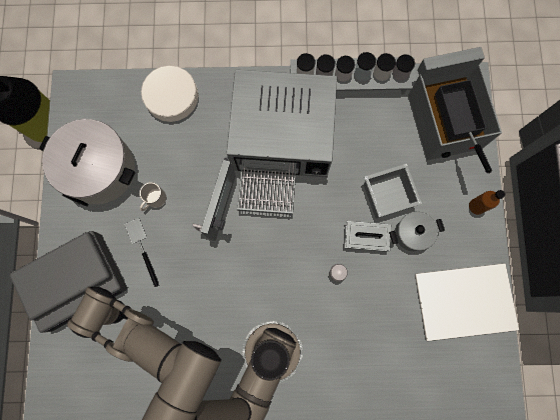

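View pics/wrist0.png

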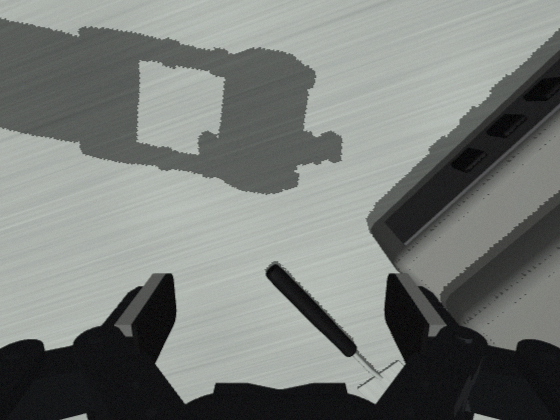

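The scene view shows the pan at about (213,291) with its black bow at (212,291). The pot is at (186,348), the square pan at (246,345) and the shaker at (193,241). The shelf is pulled out at (313,213), and the door is open with its free edge at (297,135).

In the top view the pan is at (369,236), the pot's handle is close to it at (393,237), the shelf is at (267,193), and the door runs from (232,165) to (212,232).

Next I'll take coarse positions from depth.

```bash
python3 - <<'E'
from h import *
f=np.load('pics/top0.npz'); c=cam('top'); P=cloud(c,f['d'])
g=np.load('pics/scene0.npz'); cs=cam('scene'); Q=cloud(cs,g['d'])
def show(P,l): 
    for n,u,v in l: print(n,P[v,u].round(3))
show(P,[('panhandle',370,236),('panL',347,222),('panR',391,249),('pothandle',393,237),('potknob',417,231),('cabfrontL',232,160),('cabfrontR',330,176),('cabtop',280,130),('lip',266,216),('lipL',240,213),('lipR',292,216),('doorhingeend',232,165),('doorfree',210,232),('counter',330,330),('backpan?',267,166),('shaker',338,272)])
show(Q,[('panhandle',212,291),('lip',300,240),('shelf',313,213),('cabtop',390,240),('knob',184,347)])
im=f['im'][120:300,170:450]; cv2.imwrite('pics/topz.png',cv2.resize(im,None,fx=2.85,fy=2.85,interpolation=cv2.INTER_CUBIC)[:,:,::-1])
im=g['im'][100:390,150:450]; cv2.imwrite('pics/scenez.png',cv2.resize(im,None,fx=2,fy=2,interpolation=cv2.INTER_CUBIC)[:,:,::-1])
E
```

```text
panhandle [ 0.433 -0.388  0.076]
panL [ 0.491 -0.302  0.07 ]
panR [ 0.389 -0.483  0.003]
pothandle [ 0.427 -0.477  0.079]
potknob [ 0.442 -0.557  0.129]
cabfrontL [0.72  0.139 0.173]
cabfrontR [ 0.699 -0.25  -0.008]
cabtop [ 0.812 -0.046  0.241]
lip [0.531 0.018 0.008]
lipL [ 0.548  0.125 -0.008]
lipR [ 0.529 -0.088  0.007]
doorhingeend [0.722 0.147 0.101]
doorfree [0.442 0.217 0.189]
counter [ 0.077 -0.226  0.012]
backpan? [0.71  0.008 0.119]
shaker [ 0.294 -0.256  0.101]
panhandle [ 0.443 -0.381  0.105]
lip [ 0.615 -0.078 -0.005]
shelf [0.62  0.013 0.06 ]
cabtop [ 0.88  -0.022  0.246]
knob [ 0.453 -0.568  0.129]
```

View pics/topz.png

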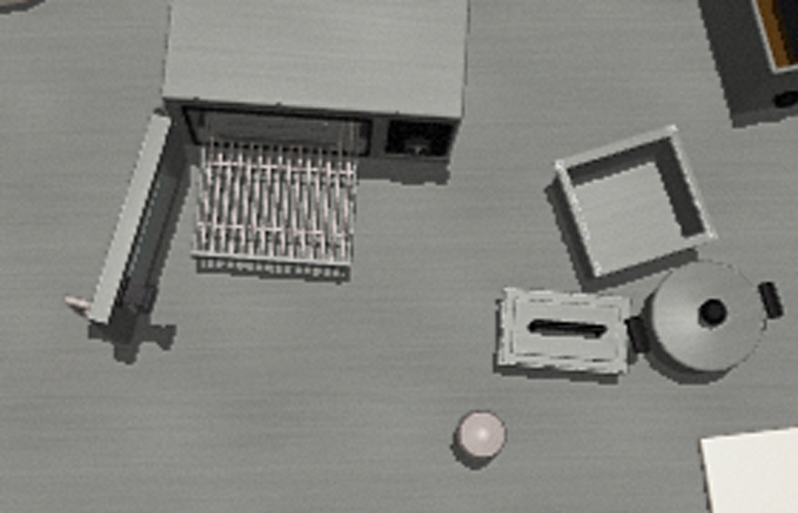

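View pics/scenez.png

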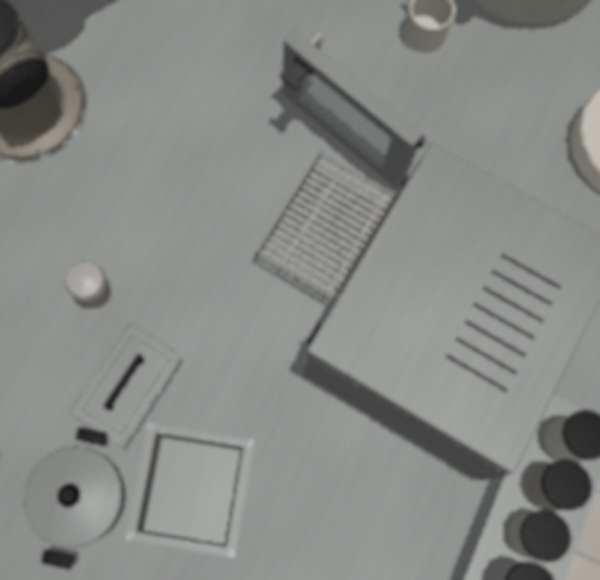

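```bash
cat >> h.py <<'E'
def blackbar(im,roi,thr=45):
    u0,v0,u1,v1=roi; g=im[v0:v1,u0:u1].max(2); m=(g<thr).astype(np.uint8)
    n,l,st,ce=cv2.connectedComponentsWithStats(m); k=1+np.argmax(st[1:,4])
    cs,_=cv2.findContours((l==k).astype(np.uint8),cv2.RETR_EXTERNAL,cv2.CHAIN_APPROX_NONE)
    rc=cv2.minAreaRect(max(cs,key=len)); M=cv2.moments((l==k).astype(np.uint8),True)
    bx=cv2.boxPoints(rc)+[u0,v0]
    e=[np.linalg.norm(bx[0]-bx[1]),np.linalg.norm(bx[1]-bx[2])]
    if e[0]>e[1]: ends=[(bx[0]+bx[3])/2,(bx[1]+bx[2])/2]
    else: ends=[(bx[0]+bx[1])/2,(bx[2]+bx[3])/2]
    return np.array(rc[0])+[u0,v0], np.array([M['m10']/M['m00']+u0,M['m01']/M['m00']+v0]), ends, st[k]
def tri(c1,p1,c2,p2):
    def ray(c,p):
        w=c[1]@np.linalg.inv(c[0])@np.array([p[0],p[1],1.]); return c[2],w/np.linalg.norm(w)
    o1,a=ray(c1,p1);o2,b=ray(c2,p2)
    s=np.linalg.lstsq(np.stack([a,-b],1),o2-o1,rcond=None)[0]
    x,y=o1+a*s[0],o2+b*s[1]; return (x+y)/2,np.linalg.norm(x-y)
E
python3 - <<'E'
from h import *
f=np.load('pics/top0.npz')['im']; g=np.load('pics/scene0.npz')['im']
a=blackbar(f,(350,226,388,246),60); b=blackbar(g,(198,272,228,308),60); print(a,b)
ct,cs=cam('top'),cam('scene')
print(tri(ct,a[0],cs,b[0]),tri(ct,a[1],cs,b[1]))
for e in a[2]: print(onz(ct,*e,.105))
for e in b[2]: print(onz(cs,*e,.105))
for yaw in (np.pi/2,-np.pi/2):
  for p in ([.45,-.385,.35],[.62,.02,.35],[.62,.02,.16]):
    q=(Rot.from_euler('z',yaw)*Rot.from_quat([0,1,0,0])).as_quat()
    s=r.solve_ik(p,q); print(yaw,p,None if s is None else s.round(2))
E
```

```text
(array([368.96247482, 234.43151951]), array([368.66292135, 234.42696629]), [array([355.97373295, 233.30206394]), array([381.95121574, 235.56097507])], array([ 6,  6, 27,  6, 89], dtype=int32)) (array([211.62201691, 290.5795784 ]), array([211.46666667, 290.41666667]), [array([203.66445589, 302.7811718 ]), array([219.5795784 , 278.37798548])], array([ 5,  6, 18, 26, 60], dtype=int32))
(array([ 0.43773753, -0.38066028,  0.09186263]), np.float64(0.0029453056946348354)) (array([ 0.43741632, -0.37995785,  0.09206159]), np.float64(0.001776518195902556))
[ 0.44023894 -0.33013665  0.105     ]
[ 0.4299116  -0.42894275  0.105     ]
[ 0.43718718 -0.42520089  0.105     ]
[ 0.44545123 -0.33466857  0.105     ]
1.5707963267948966 [0.45, -0.385, 0.35] [-0.84  0.42  1.15 -0.    1.57  2.3 ]
1.5707963267948966 [0.62, 0.02, 0.35] [-0.09  0.48  1.05 -0.    1.61  3.05]
1.5707963267948966 [0.62, 0.02, 0.16] [-0.09  0.6   1.38 -0.    1.16  3.05]
-1.5707963267948966 [0.45, -0.385, 0.35] [-0.84  0.42  1.15 -0.    1.57 -0.84]
-1.5707963267948966 [0.62, 0.02, 0.35] [-0.09  0.48  1.05 -0.    1.61 -0.09]
-1.5707963267948966 [0.62, 0.02, 0.16] [-0.09  0.6   1.38 -0.    1.16 -0.09]
```

```bash
cat >> h.py <<'E'
def Q(yaw): # tool down; yaw=0: jaws along world x, camera on +y side
    return (Rot.from_euler('z',yaw-np.pi/2)*Rot.from_quat([0,1,0,0])).as_quat()
E
python3 - <<'E'
from h import *
p=r.read_state()['eef_pos']
r.move_straight([p[0],p[1],.36],speed=.25)
r.reach([.44,-.38,.36],Q(0))
im,d,s=snap('wrist','w1'); print(s['time_s'],s['eef_pos'])
E
```

```text
3.9333 [ 0.44048726 -0.37935547  0.36008664]
```

View pics/w1.png

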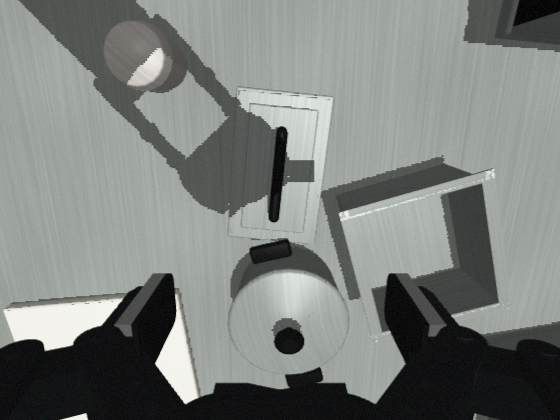

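The wrist view shows the bar from (281,128) to (273,220). The pan's lid corners are near (237,87), (333,97) and (228,237), and the pot's handle is just below it at (270,251). I'll take a second view from lower down, to triangulate.

```bash
python3 - <<'E'
from h import *
r.move_straight([.44,-.42,.26],speed=.2)
im,d,s=snap('wrist','w2')
f=np.load('pics/w1.npz'); s1=dict(eef_pos=f['p'],eef_rot=f['q'])
c1=cam('wrist',s1);c2=cam('wrist',s)
a=blackbar(f['im'],(262,118,295,228),45); print(a)
E
```

```text
(array([277.52359581, 174.00224686]), array([277.40755873, 173.53013279]), [array([273.03820252, 221.09887695]), array([282.00898933, 126.90561628])], array([  7,   9,  18,  95, 979], dtype=int32))
```

View pics/w2.png

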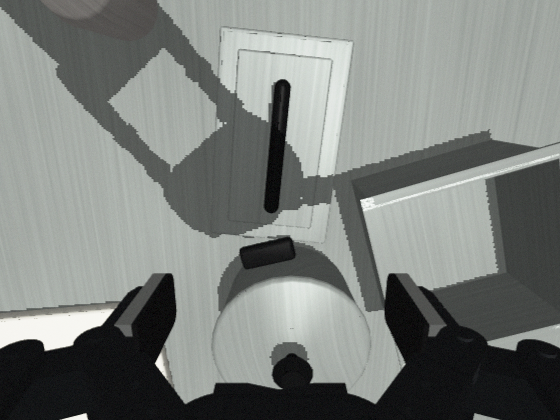

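The second view shows the bar from (282,82) to (271,211).

```bash
python3 - <<'E'
from h import *
L=[]
for fn,roi in (('w1',(262,118,295,228)),('w2',(255,70,300,222))):
    f=np.load(f'pics/{fn}.npz'); c=cam('wrist',dict(eef_pos=f['p'],eef_rot=f['q']))
    L.append((c,blackbar(f['im'],roi,45),f))
(c1,a,f1),(c2,b,f2)=L
print(b)
print(tri(c1,a[0],c2,b[0]))
sa=sorted(a[2],key=lambda e:e[1]);sb=sorted(b[2],key=lambda e:e[1])
E=[tri(c1,p,c2,q) for p,q in zip(sa,sb)]; print(E)
d=E[0][0]-E[1][0]; print(np.linalg.norm(d),'yaw of pan y', np.arctan2(-d[0],d[1]))
# lid plane depth
P=cloud(c2,f2['d']); m=(P[...,2]>.06)&(P[...,2]<.085)&(abs(P[...,0]-.44)<.07)&(abs(P[...,1]+.38)<.1)
print(np.median(P[m][:,2]), m.sum()); 
m=m.astype(np.uint8); n,l,st,ce=cv2.connectedComponentsWithStats(m);k=1+np.argmax(st[1:,4])
rc=cv2.minAreaRect(P[l==k][:,:2].astype(np.float32)); print(rc)
P=cloud(c2,f2['d']); print(P[140,277])
E
```

```text
(array([276.40112686, 146.03820801]), array([276.28234031, 147.28717123]), [array([270.10000205, 212.20001221]), array([282.70225239,  79.87640095])], array([   9,   10,   26,  133, 1863], dtype=int32))
(array([ 0.43789711, -0.37813504,  0.09958595]), np.float64(6.728591924358655e-05))
[(array([ 0.44264502, -0.32944753,  0.09044854]), np.float64(4.713744502868026e-05)), (array([ 0.43254455, -0.43423907,  0.09096148]), np.float64(0.00040897837425151894))]
0.10527844007735995 yaw of pan y -0.09608946037144082
0.07213052045457011 24382
((0.436562180519104, -0.3872385025024414), (0.19083108007907867, 0.1084083765745163), 84.36898040771484)
[ 0.438409   -0.37262582  0.10893971]
```

The pan checks out: the lid plane is at z = 0.072, the bar at z ≈ 0.100–0.102, and the pan's yaw is −0.096. Next the shelf.

```bash
python3 - <<'E'
from h import *
p=r.read_state()['eef_pos']
r.move_straight([p[0],p[1],.38],speed=.25)
r.reach([.56,.03,.38],Q(0))
im,d,s=snap('wrist','w3')
r.move_straight([.50,.06,.32],speed=.2)
im,d,s=snap('wrist','w4'); print(s['time_s'])
E
```

```text
7.7083
```

View pics/w3.png

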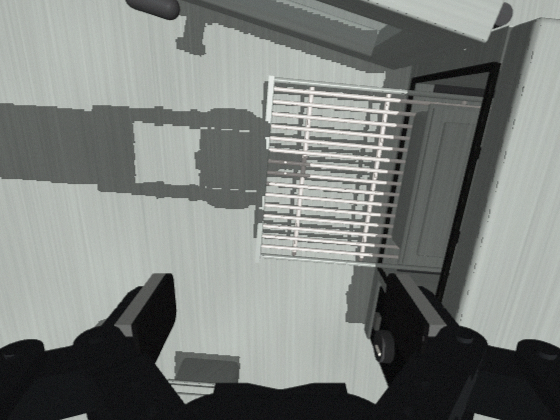

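View pics/w4.png

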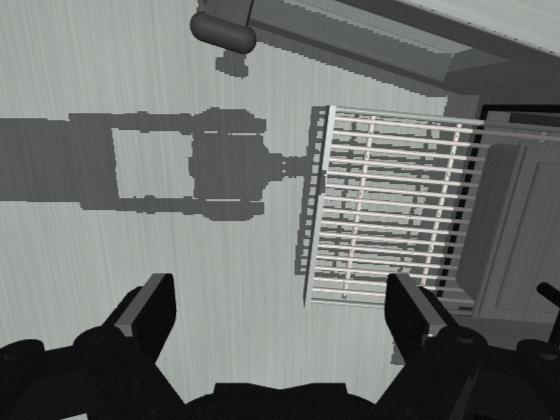

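In w3 the lip's top edge runs from (271,77) to (262,259), and in w4 from (332,107) to (308,304). The back pan shows inside the opening at about (445,170). I'll zoom in for the exact corners.

```bash
python3 - <<'E'
from h import *
tiles=[]
for fn,pts in (('w3',[(270,80),(262,258)]),('w4',[(330,110),(308,302)])):
    im=np.load(f'pics/{fn}.npz')['im']
    for u,v in pts:
        t=cv2.resize(im[v-18:v+18,u-24:u+24],None,fx=8,fy=8,interpolation=cv2.INTER_NEAREST)
        tiles.append(t[:,:,::-1])
cv2.imwrite('pics/z1.png',np.vstack([np.hstack(tiles[:2]),np.hstack(tiles[2:])]))
E
```

```text
(no output)
```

View pics/z1.png

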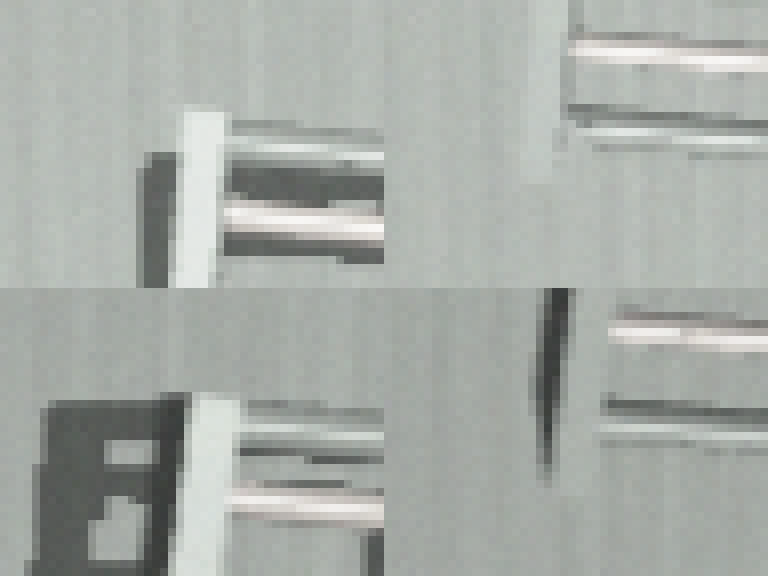

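```bash
python3 - <<'E'
from h import *
C=[]
for fn in ('w3','w4'):
    f=np.load(f'pics/{fn}.npz'); C.append((cam('wrist',dict(eef_pos=f['p'],eef_rot=f['q'])),f))
(c3,f3),(c4,f4)=C
R={}
for n,a,b in (('Lo',(268.9,75.4),(329.5,105.2)),('Li',(274.5,75.4),(336,105.2)),('Ro',(255.5,262.9),(305.7,310)),('Ri',(260,262.9),(310.7,310))):
    t=tri(c3,a,c4,b); R[n]=t[0]; print(n,t[0].round(4),round(t[1],4),onz(c3,*a,.087).round(4),onz(c4,*b,.087).round(4))
    
d=R['Lo']-R['Ro'];print('len',np.linalg.norm(d),'yaw',np.arctan2(-d[0],d[1]))
# depth checks
P=cloud(c3,f3['d'])
for n,u,v in (('backpanlid',450,170),('cabtop',540,150),('cabtop2',530,350),('lip',268,150),('door top',440,10)): print(n,P[v,u].round(4))
# cabinet front top edge: plane z~.245
m=(P[...,2]>.235)&(P[...,2]<.26)&(P[...,0]>.66)
e=[]
for v in range(0,330,1):
    if m[v].any():
        u=np.argmax(m[v]); 
        if m[v,u:u+10].all(): e.append(P[v,u][:2])
e=np.array(e); k=np.polyfit(e[:,1],e[:,0],1); 
for _ in range(5):
    rr=abs(np.polyval(k,e[:,1])-e[:,0]); e=e[rr<.004]; k=np.polyfit(e[:,1],e[:,0],1)
print('front edge x=',k,len(e),e[0],e[-1],'yaw',np.arctan(-k[0]))
T=np.load('pics/top0.npz'); PT=cloud(cam('top'),T['d'])
mt=(PT[...,2]>.235)&(PT[...,2]<.255)&(abs(PT[...,0]-.88)<.2)&(abs(PT[...,1]+.05)<.25)
n,l,st,ce=cv2.connectedComponentsWithStats(mt.astype(np.uint8)); kk=1+np.argmax(st[1:,4])
print(cv2.minAreaRect(PT[l==kk][:,:2].astype(np.float32)), cv2.boxPoints(cv2.minAreaRect(PT[l==kk][:,:2].astype(np.float32))))
E
```

```text
Lo [0.5482 0.1314 0.0862] 0.0002 [0.5482 0.1315 0.087 ] [0.548  0.1314 0.087 ]
Li [0.5542 0.1314 0.0867] 0.0001 [0.5543 0.1315 0.087 ] [0.5542 0.1314 0.087 ]
Ro [ 0.5297 -0.0875  0.0896] 0.0007 [ 0.5293 -0.089   0.087 ] [ 0.5301 -0.0888  0.087 ]
Ri [ 0.5353 -0.0876  0.0895] 0.0007 [ 0.5349 -0.089   0.087 ] [ 0.5357 -0.0888  0.087 ]
len 0.21976517295697331 yaw -0.08418674864226804
backpanlid [0.7347 0.037  0.1341]
cabtop [0.7414 0.0713 0.2471]
cabtop2 [0.6265 0.0401 0.4183]
lip [0.5461 0.0504 0.0761]
door top [0.6649 0.1609 0.2364]
front edge x= [0.08294242 0.70876721] 131 [0.71457172 0.07135764] [ 0.70620262 -0.07061549] yaw -0.0827529988245577
((0.8727110624313354, -0.05503791570663452), (0.3903351426124573, 0.3453543782234192), 84.82665252685547) [[ 0.68313915 -0.23384029]
 [ 1.0270867  -0.26498064]
 [ 1.062283    0.12376446]
 [ 0.7183354   0.15490481]]
```

The lip corners come out at z = 0.086–0.090 (0.087 expected) and the lip length at 0.2198 (0.220 expected). Its yaw of −0.084 agrees with the cabinet's front edge at −0.083. That puts free_place at about (0.6177, 0.0155, 0.062), with about 0.176 m of shelf travel. Next I'll check the square pan's clearance and grasp.

```bash
python3 - <<'E'
from h import *
f=np.load('pics/w2.npz'); c=cam('wrist',dict(eef_pos=f['p'],eef_rot=f['q']))
print('sq corner',onz(c,362,202,.1), onz(c,362,202,.1)-[.4375,-.38,0])
command_gripper(.045,50)
r.reach([.4375,-.380,.26],Q(-.096))
im,d,s=snap('wrist','w5'); c=cam('wrist',s)
print('hit',r.move_straight([.4375,-.380,.108],speed=.12,max_force=8))
s=r.read_state(); print(s['eef_pos'],s['contact_force'],s['time_s'])
snap('wrist','w6')
E
```

```text
sq corner [ 0.50704394 -0.42287582  0.1       ] [ 0.06954394 -0.04287582  0.1       ]
hit False
[ 0.43781532 -0.38036002  0.10875765] [-0.4097632   0.60475229 -0.32869804] 11.3417
```

View pics/w6.png

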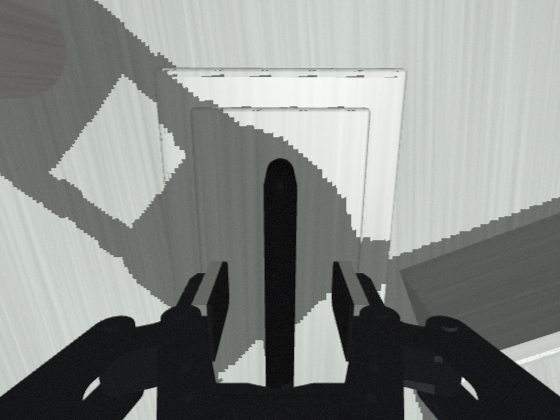

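The bar at (280,270) lies between the pads at (217,310) and (345,310), aligned with them. Close and lift a little.

```bash
python3 - <<'E'
from h import *
command_gripper(0,50); s=r.read_state(); print(s['grip_width'],s['eef_pos'],s['contact_force'])
p=s['eef_pos']
r.move_straight([p[0],p[1],.20],speed=.08); r.hold(.2)
s=r.read_state(); print(s['grip_width'],s['contact_force'],s['torque'],s['time_s'])
snap('wrist','w7');snap('scene','s1')
a=np.load('pics/s1.npz')['im'][100:390,150:450]; cv2.imwrite('pics/s1z.png',cv2.resize(a,None,fx=2,fy=2)[:,:,::-1])
E
```

```text
0.010510866489951873 [ 0.4377038  -0.38012603  0.10844337] [ 0.61971198 -0.64435247  2.66440039]
0.01042066679970823 [-0.30862377 -0.949688   -5.72672939] [ 0.03945424  0.02285841 -0.00407501] 13.3
```

View pics/w7.png

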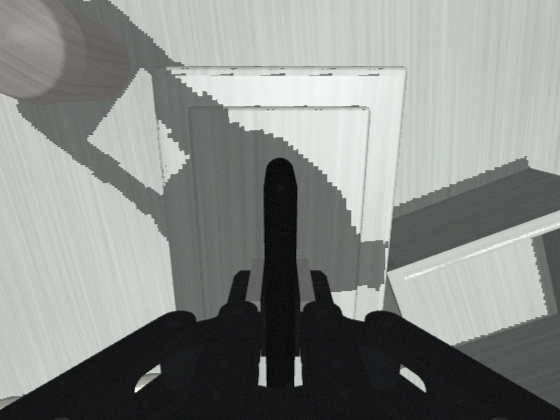

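View pics/s1z.png

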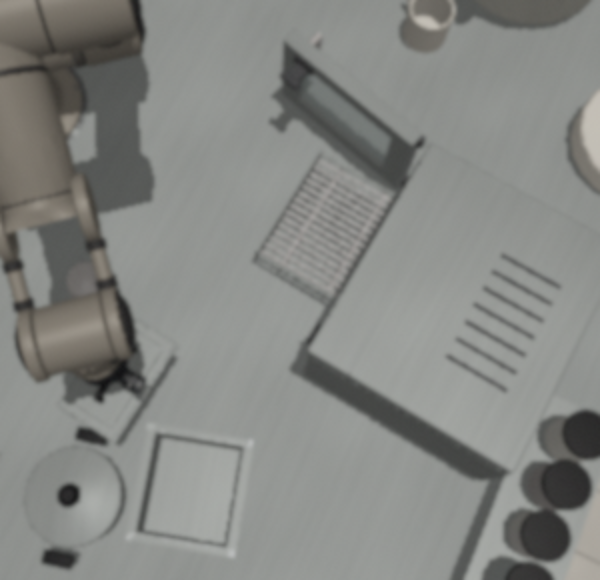

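The pan is held level: its picture in the wrist view is unchanged (bar at (280,270), lid edge at row 70), and the load is about 5.7 N. Carry it to above the free place.

```bash
python3 - <<'E'
from h import *
p=r.read_state()['eef_pos']
r.move_straight([p[0],p[1],.30],speed=.15)
r.move_straight([.6177,.0155,.30],Q(-.084),speed=.16)
r.hold(.2)
s=r.read_state(); print(s['eef_pos'],s['contact_force'],s['time_s'])
snap('scene','s2');snap('wrist','w8')
a=np.load('pics/s2.npz')['im'][100:310,200:480]; cv2.imwrite('pics/s2z.png',cv2.resize(a,None,fx=2.5,fy=2.5)[:,:,::-1])
E
```

```text
[0.61763413 0.01527243 0.30003674] [ 0.34812506  0.0905429  -6.47009902] 17.2833
```

View pics/s2z.png

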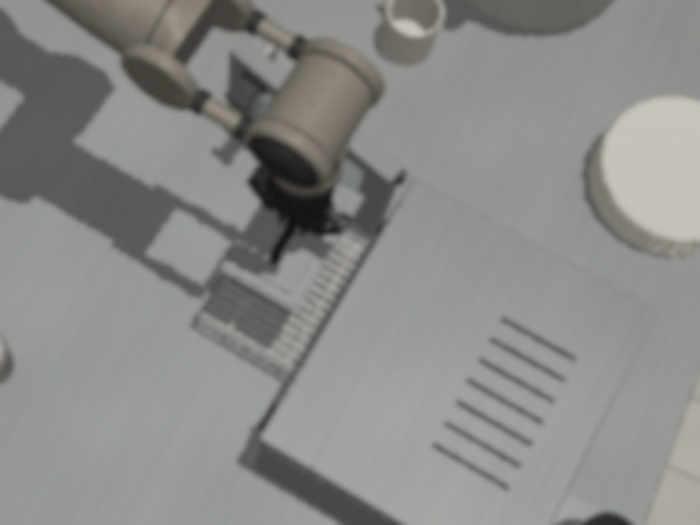

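View pics/w8.png

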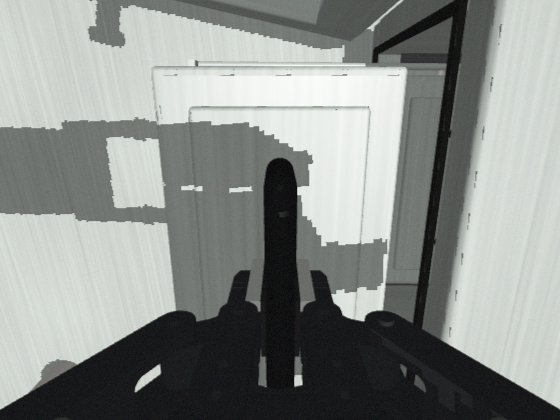

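The lid (with its left edge at row 70) lies parallel to the rails, over the shelf and clear of the cabinet front at column 440. Now lower it; contact is expected at TCP z ≈ 0.170.

```bash
python3 - <<'E'
from h import *
x,y=.6177,.0155
print(r.move_straight([x,y,.182],speed=.12,max_force=15))
r.hold(.2)
print(r.move_straight([x,y,.163],speed=.02,max_force=3))
r.hold(.2)
s=r.read_state(); print(s['eef_pos'],s['contact_force'],s['time_s'])
snap('wrist','w9')
E
```

```text
False
True
[0.61747496 0.01589366 0.1705917 ] [3.5294863  1.83688831 3.73846836] 19.5167
```

View pics/w9.png

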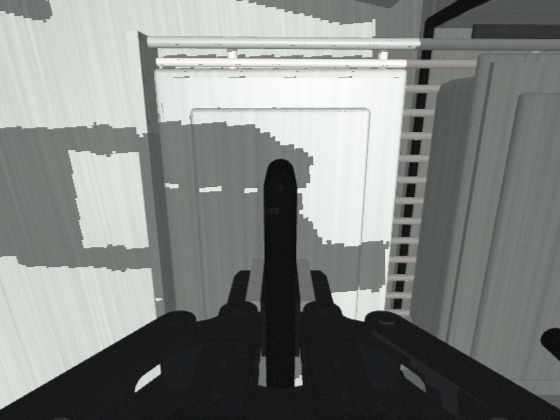

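Contact came at TCP z = 0.1706, as expected. The pan sits between the lip (column 150) and the back pan (column 430), parallel to both. Release, then rise.

```bash
python3 - <<'E'
from h import *
command_gripper(.045,20); r.hold(.3)
p=r.read_state()['eef_pos']
r.move_straight([p[0],p[1],.30],speed=.12)
im,d,s=snap('wrist','w10'); print(s['contact_force'],s['time_s'],s['eef_pos'])
c=cam('wrist',s); P=cloud(c,d)
m=(P[...,2]>.125)&(P[...,2]<.145)&(abs(P[...,0]-.617)<.085)&(abs(P[...,1]-.02)<.13)&(P[...,0]<.69)
n,l,st,ce=cv2.connectedComponentsWithStats(m.astype(np.uint8)); k=1+np.argmax(st[1:,4]); X=P[l==k]
print(cv2.minAreaRect(X[:,:2].astype(np.float32)))
A=np.c_[X[:,:2]-X[:,:2].mean(0),np.ones(len(X))]; print('plane',np.linalg.lstsq(A,X[:,2],rcond=None)[0],X[:,1].min(),X[:,1].max())
E
```

```text
[-0.0885809   0.09293293 -0.0405937 ] 21.5333 [0.61612358 0.01579583 0.29908396]
((0.6170575618743896, 0.016252435743808746), (0.17504969239234924, 0.10819412767887115), 85.23716735839844)
plane [-0.00099334 -0.00679561  0.13289681] -0.07396141601152527 0.1077721099195087
```

View pics/w10.png

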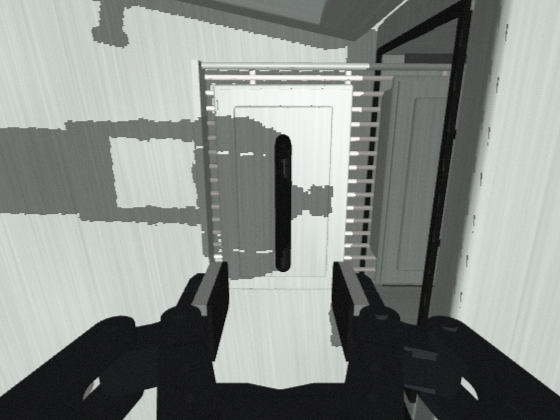

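The pan stands level: lid plane at 0.133, slope under 0.007, centre (0.617, 0.016). Next comes pushing the shelf in. I'll tilt the tool forward so the gripper body stays out from under the cabinet header. First I'll check the IK.

```bash
cat >> h.py <<'E'
YAW=-.084; AX=np.array([np.cos(YAW),np.sin(YAW),0]); AY=np.array([-np.sin(YAW),np.cos(YAW),0])
LIP=np.array([.539,.0216,.072])
def QT(tilt,yaw,flip=False):
    # tool z = forward*sin(tilt) - up*cos(tilt), forward heading=yaw; jaws horizontal
    f=np.array([np.cos(yaw),np.sin(yaw),0]); u=np.array([0,0,1.])
    z=f*np.sin(tilt)-u*np.cos(tilt); y=np.array([-np.sin(yaw),np.cos(yaw),0]); 
    if flip: y=-y
    x=np.cross(y,z); return Rot.from_matrix(np.stack([x,y,z],1)).as_quat()
E
python3 - <<'E'
from h import *
s=r.read_state(); print(s['joint_positions'].round(2))
for th in (.6,.785,.95):
  for fl in (False,True):
    for back in (.09,-.16-.0):
      p=LIP-AX*(.0255+back)+[0,0,.01]
      j=r.solve_ik(p,QT(th,YAW,fl)); print(th,fl,back,None if j is None else j.round(2))
E
```

```text
[-0.1   0.49  1.17  0.    1.48 -0.01]
0.6 False 0.09 [-0.12  0.37  2.46  3.07  0.29  1.61]
0.6 False -0.16 None
0.6 True 0.09 [-0.12  0.37  2.46  3.07  0.29 -1.53]
0.6 True -0.16 None
0.785 False 0.09 [-0.13  0.5   2.6   3.09  0.74  1.57]
0.785 False -0.16 None
0.785 True 0.09 [-0.13  0.5   2.6   3.09  0.74 -1.57]
0.785 True -0.16 None
0.95 False 0.09 None
0.95 False -0.16 [-0.11  0.68  2.03  3.11  0.53  1.59]
0.95 True 0.09 None
0.95 True -0.16 [-0.11  0.68  2.03  3.11  0.53 -1.55]
```

```bash
python3 - <<'E'
from h import *
for th in (.2,.3,.35,.4,.45,.5,.55):
    o=[]
    for back in (.06,0,-.08,-.176,-.185):
      lx=.025*np.sin(th)+.011*np.cos(th); lz=-.025*np.cos(th)+.011*np.sin(th)
      p=LIP-AX*(lx+back); p[2]=.072-lz
      j=r.solve_ik(p,QT(th,YAW)); o.append(None if j is None else j[3:5].round(2).tolist())
    print(th,o)
E
```

```text
0.2 [[0.01, 0.52], [0.01, 0.59], [0.01, 0.7], [0.0, 0.85], [0.0, 0.87]]
0.3 [[0.02, 0.36], [0.02, 0.43], [0.01, 0.54], [0.01, 0.68], [0.01, 0.7]]
0.35 [None, [0.02, 0.34], [0.02, 0.45], [0.01, 0.6], [0.01, 0.61]]
0.4 [None, None, [0.02, 0.37], [0.01, 0.51], [0.01, 0.53]]
0.45 [None, None, None, [0.02, 0.42], [0.02, 0.44]]
0.5 [None, None, None, [0.03, 0.34], [0.02, 0.35]]
0.55 [None, None, None, None, None]
```

```bash
cat >> h.py <<'E'
def push_pose(th,back,zc=.072):
    lx=.025*np.sin(th)+.011*np.cos(th); lz=-.025*np.cos(th)+.011*np.sin(th)
    p=LIP-AX*(lx+back); p[2]=zc-lz; return p,QT(th,YAW)
E
python3 - <<'E'
from h import *
r.move_straight([.48,.03,.33],speed=.2); command_gripper(0,50)
p,q=push_pose(.3,.055)
r.reach([p[0],p[1],.27],q)
r.move_straight(p,q,speed=.15,max_force=10)
s=r.read_state(); print(s['eef_pos'],p,s['contact_force'],s['joint_positions'].round(2),s['time_s'])
snap('wrist','w11');snap('scene','s3')
a=np.load('pics/s3.npz')['im'][100:310,200:480]; cv2.imwrite('pics/s3z.png',cv2.resize(a,None,fx=2.5,fy=2.5)[:,:,::-1])
E
```

```text
[0.46680675 0.02771536 0.09321068] [0.46636032 0.02771612 0.09263269] [ 0.22614516 -0.1332405  -0.07829721] [-0.11  0.36  2.12  0.02  0.36 -1.62] 25.6833
```

View pics/w11.png

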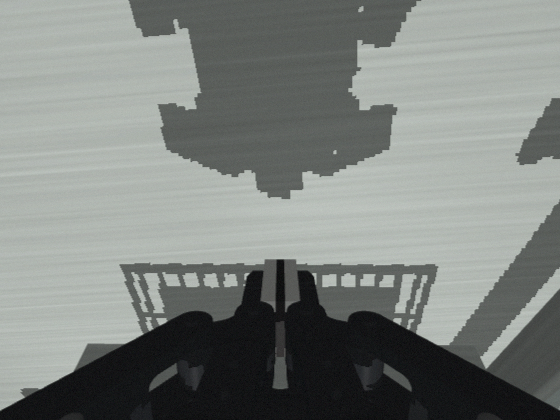

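View pics/s3z.png

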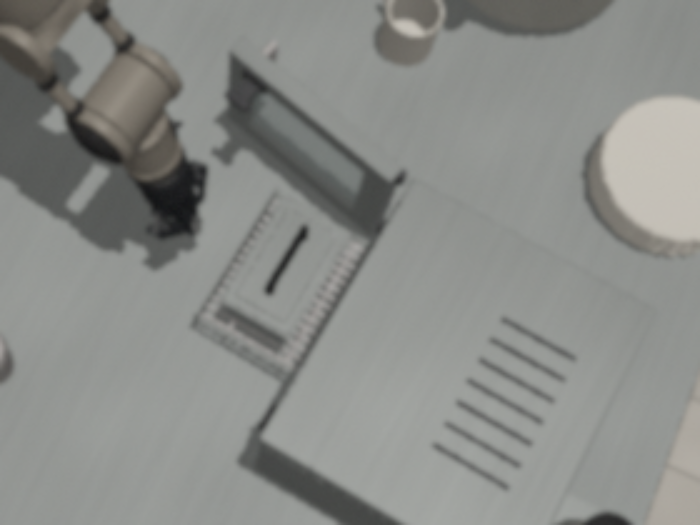

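The pan stands on the shelf between the lip and the cabinet, and the closed gripper is about 55 mm in front of the middle of the lip. Push.

```bash
python3 - <<'E'
from h import *
print(r.move_straight(*push_pose(.3,-.06),speed=.06,max_force=12))
s=r.read_state(); print(s['eef_pos'],s['contact_force'],s['time_s'])
print(r.move_straight(*push_pose(.42,-.150),speed=.05,max_force=12))
s=r.read_state(); print(s['eef_pos'],s['contact_force'],s['time_s'])
snap('top','t2')
a=np.load('pics/t2.npz')['im'][120:300,170:450]; cv2.imwrite('pics/t2z.png',cv2.resize(a,None,fx=2.85,fy=2.85,interpolation=cv2.INTER_CUBIC)[:,:,::-1])
E
```

```text
False
[0.58086324 0.0181556  0.09268728] [-0.74589748 -0.80432566 -1.56521376] 27.85
False
[0.66832322 0.0108125  0.09041359] [-0.59410305 -0.90101673  0.12077685] 29.75
```

View pics/t2z.png

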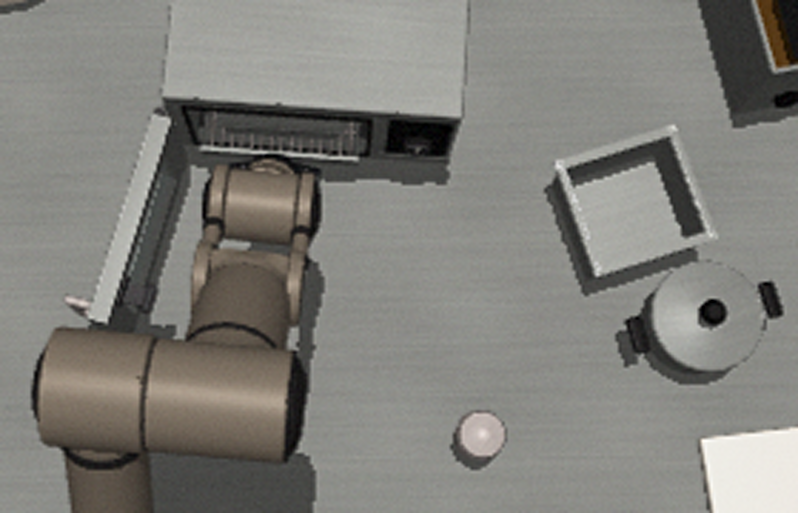

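The shelf is nearly in: the lip, at row 153 of the crop, stands just outside the front plane. I'll push on to the stop.

```bash
python3 - <<'E'
from h import *
print(r.move_straight(*push_pose(.45,-.195),speed=.03,max_force=9))
s=r.read_state(); print(s['eef_pos'],s['contact_force'],s['time_s'])
lx=.025*np.sin(.45)+.011*np.cos(.45)
print('lead travel',(np.array(s['eef_pos'])-LIP)@AX+lx)
snap('wrist','w12')
E
```

```text
True
[0.69554712 0.00834444 0.08906145] [-1.09207574 -0.73098293  0.7185354 ] 30.7417
lead travel 0.17788635695763533
```

View pics/w12.png

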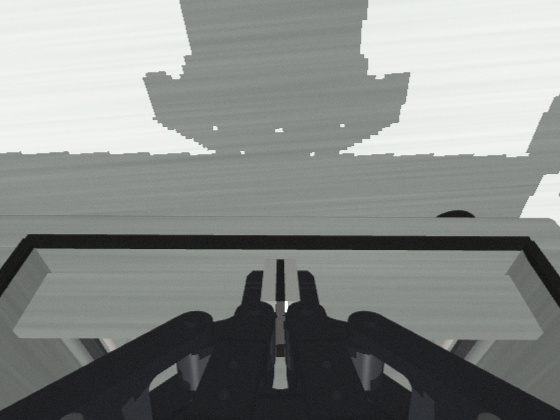

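The push stopped against the stop after 0.178 m (0.176 expected). I'll back out and look.

```bash
python3 - <<'E'
from h import *
r.move_straight(*push_pose(.42,-.12),speed=.12)
r.move_straight(*push_pose(.3,-.03),speed=.15)
p,q=push_pose(.3,.06); r.move_straight([p[0],p[1],.25],q,speed=.2)
r.reach([.50,.03,.38],Q(0))
im,d,s=snap('wrist','w13'); snap('top','t3'); print(s['time_s'])
E
```

```text
34.55
```

View pics/w13.png

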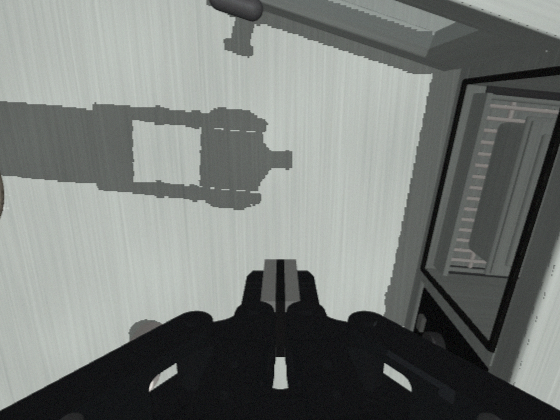

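The opening is clear: the lip stands just inside the black frame edge (about column 470) with the pan behind it. I'll check the lip depth and measure the door.

```bash
python3 - <<'E'
from h import *
f=np.load('pics/w13.npz'); c=cam('wrist',dict(eef_pos=f['p'],eef_rot=f['q'])); P=cloud(c,f['d'])
O=LIP+AX*.171; O[2]=0
C=np.stack([(P-O)@AX,(P-O)@AY,P[...,2]],-1)
for u in range(430,530,5): print(u,C[160,u].round(4))
f=np.load('pics/w3.npz'); 
for fn in ('w3','w4','w13'):
    f=np.load(f'pics/{fn}.npz'); c=cam('wrist',dict(eef_pos=f['p'],eef_rot=f['q'])); P=cloud(c,f['d'])
    m=(P[...,2]>.225)&(P[...,2]<.245)&(P[...,1]>.13)&(P[...,0]<.72); X=P[m][:,:2].astype(np.float32)
    if len(X)>30:
        rc=cv2.minAreaRect(X); print(fn,len(X),rc,cv2.boxPoints(rc).round(3).tolist())
for fn in ('top0','t3'):
    f=np.load(f'pics/{fn}.npz'); P=cloud(cam('top'),f['d'])
    m=(P[...,2]>.220)&(P[...,2]<.25)&(P[...,1]>.12)&(P[...,1]<.26)&(P[...,0]<.70)&(P[...,0]>.42); X=P[m][:,:2].astype(np.float32); rc=cv2.minAreaRect(X); print(fn,len(X),rc,cv2.boxPoints(rc).round(3).tolist())
E
python3 -c "
import cv2;a=cv2.imread('pics/t3.png')[120:300,170:450]; cv2.imwrite('pics/t3z.png',cv2.resize(a,None,fx=2.85,fy=2.85,interpolation=2))"
```

```text
430 [-0.0032  0.0213 -0.    ]
435 [0.0029 0.0221 0.0017]
440 [0.0011 0.0248 0.0207]
445 [-0.0028  0.0279  0.0433]
450 [0.0026 0.0286 0.0452]
455 [0.0085 0.0292 0.0458]
460 [0.0043 0.032  0.0663]
465 [0.0046 0.0337 0.0772]
470 [0.0053 0.0352 0.0867]
475 [0.0101 0.0358 0.0883]
480 [0.0408 0.0318 0.0443]
485 [0.0467 0.0324 0.045 ]
490 [0.037  0.0356 0.0719]
495 [0.0383 0.0369 0.0795]
500 [0.0373 0.0385 0.0904]
505 [0.0367 0.0399 0.1001]
510 [0.037  0.0411 0.1083]
515 [0.0303 0.0433 0.1264]
520 [0.0346 0.0439 0.1277]
525 [0.0376 0.0446 0.1308]
w3 4098 ((0.6671546101570129, 0.16418319940567017), (0.03063780628144741, 0.12126500904560089), 71.41191864013672) [[0.6050000190734863, 0.16899999976158142], [0.7200000286102295, 0.12999999523162842], [0.7300000190734863, 0.1589999943971634], [0.6150000095367432, 0.1979999989271164]]
w4 6037 ((0.606723964214325, 0.18064723908901215), (0.023997336626052856, 0.10943237692117691), 73.36402893066406) [[0.5509999990463257, 0.1850000023841858], [0.656000018119812, 0.15299999713897705], [0.6629999876022339, 0.17599999904632568], [0.5580000281333923, 0.20
[... 181 characters left out ...]
6930000185966492, 0.14300000667572021], [0.6990000009536743, 0.16300000250339508], [0.6060000061988831, 0.1889999955892563]]
top0 626 ((0.5668736100196838, 0.19234663248062134), (0.03311214968562126, 0.27911263704299927), 73.9099349975586) [[0.42800000309944153, 0.2150000035762787], [0.6959999799728394, 0.1379999965429306], [0.7059999704360962, 0.17000000178813934], [0.43700000643730164, 0.24699999392032623]]
t3 634 ((0.5629756450653076, 0.17904704809188843), (0.06300357729196548, 0.2789892256259918), 73.80656433105469) [[0.41999998688697815, 0.18799999356269836], [0.6880000233650208, 0.10999999940395355], [0.7059999704360962, 0.17000000178813934], [0.43799999356269836, 0.24799999594688416]]
```

View pics/t3z.png

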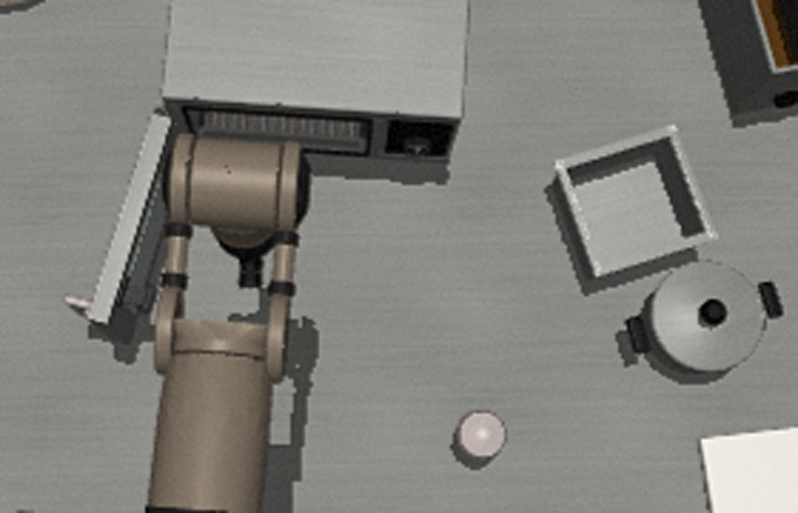

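The lip sits 4.5–5 mm behind the front plane, so the shelf is home. The door is open 1.77 rad, with its hinge near (0.7055, 0.1526). I'll plan the push arc and check IK along it.

```bash
cat >> h.py <<'E'
HIN=np.array([.7055,.1526,0]); TH=.25
def door_pose(th,gap=0,zc=.193,along=.19,tilt=TH):
    h=YAW-th; n=np.array([np.cos(h),np.sin(h),0])      # inward normal = push direction
    dr=np.array([np.sin(h),-np.cos(h),0])              # hinge -> free edge
    lx=.025*np.sin(tilt)+.011*np.cos(tilt); lz=-.025*np.cos(tilt)+.011*np.sin(tilt)
    p=HIN+dr*along-n*(.014+lx+gap); p[2]=zc-lz; return p,QT(tilt,h)
E
python3 - <<'E'
from h import *
for th in (1.77,1.5,1.2,.9,.6,.3,.1,0,-.02):
    p,q=door_pose(th); j=r.solve_ik(p,q); print(th,p.round(3),None if j is None else j.round(2))
p,q=door_pose(1.77,.035); print(p, r.solve_ik(p,q)); p[2]=.36; print(r.solve_ik(p,q))
E
```

```text
1.77 [0.532 0.235 0.215] [ 0.38  0.57  1.29 -0.2   1.44  0.71]
1.5 [0.516 0.186 0.215] [ 0.33  0.48  1.45 -0.24  1.3   0.42]
1.2 [0.515 0.128 0.215] [ 0.23  0.4   1.58 -0.27  1.16  0.06]
0.9 [0.53  0.073 0.215] [ 0.11  0.36  1.65 -0.26  1.03 -0.35]
0.6 [0.562 0.025 0.215] [-0.01  0.36  1.64 -0.19  0.95 -0.8 ]
0.3 [ 0.606 -0.012  0.215] [-0.11  0.41  1.56 -0.08  0.93 -1.26]
0.1 [ 0.64  -0.029  0.215] [-0.16  0.47  1.47 -0.01  0.95 -1.55]
0 [ 0.659 -0.034  0.215] [-0.18  0.5   1.42  0.03  0.97 -1.68]
-0.02 [ 0.663 -0.035  0.215] [-0.18  0.51  1.41  0.03  0.98 -1.7 ]
[0.54146737 0.26891258 0.21450137] [ 0.4242989   0.62165897  1.20305623 -0.18989112  1.4829347   0.7400019 ]
[ 0.4242989   0.5586818   0.92318578 -0.19523379  1.81956676  0.67448684]
```

```bash
python3 - <<'E'
from h import *
p,q=door_pose(1.77,.035)
r.reach([p[0],p[1],.36],q)
print(r.move_straight(p,q,speed=.12,max_force=8))
s=r.read_state(); print(s['eef_pos'],s['contact_force'],s['time_s'])
snap('scene','s4');snap('wrist','w14')
a=np.load('pics/s4.npz')['im'][80:290,200:480]; cv2.imwrite('pics/s4z.png',cv2.resize(a,None,fx=2.5,fy=2.5)[:,:,::-1])
E
```

```text
False
[0.541815   0.26899242 0.21535146] [-0.6744738   0.12021235 -0.17703909] 36.9667
```

View pics/s4z.png

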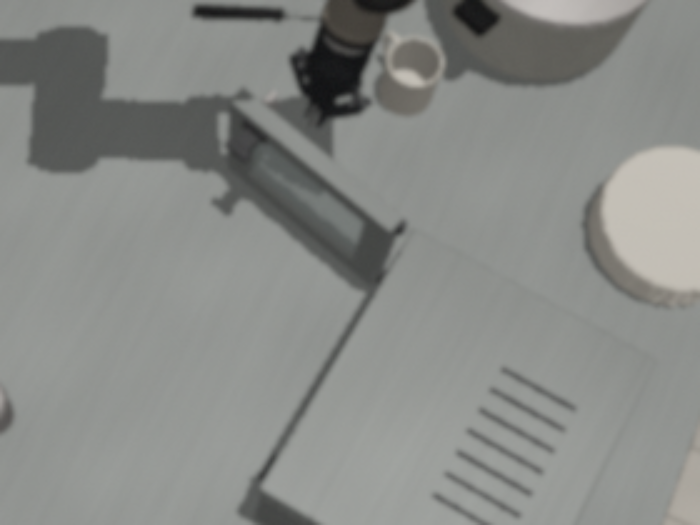

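View pics/w14.png

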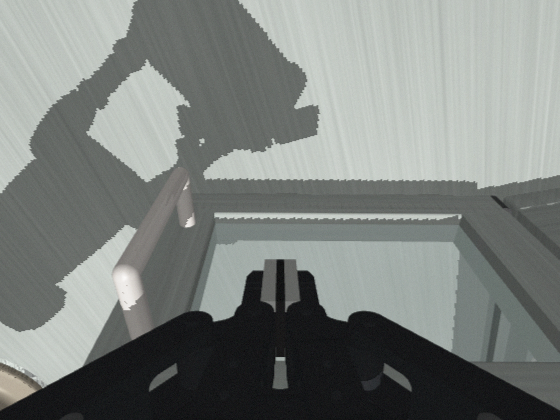

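The fingers are on the outer side of the door, clear of the handle at (150,240) and well above the mug. Sweep the door along its arc.

```bash
python3 - <<'E'
from h import *
for th in np.linspace(1.72,.32,15):
    hit=r.move_straight(*door_pose(th),speed=.12,max_force=15)
    s=r.read_state(); print(round(th,2),hit,s['contact_force'].round(1),round(s['time_s'],2))
    if hit: break
snap('top','t4')
a=np.load('pics/t4.npz')['im'][100:300,150:450]; cv2.imwrite('pics/t4z.png',cv2.resize(a,None,fx=2.6,fy=2.6,interpolation=cv2.INTER_CUBIC)[:,:,::-1])
E
```

```text
1.72 False [-1.3  0.2  0.4] 37.59
1.62 False [ 0.8 -0.2 -0.7] 37.9
1.52 False [ 0.6  0.8 -0.2] 38.21
1.42 False [-0.1 -0.1  0.5] 38.52
1.32 False [-0.5 -0.6 -0.5] 38.83
1.22 False [ 0.1 -0.2 -0.4] 39.13
1.12 False [ 0.6  0.2 -0.5] 39.44
1.02 False [-0.2  0.1  0. ] 39.75
0.92 False [ 0.8 -0.5 -0.6] 40.06
0.82 False [-0.2 -0.3  0.3] 40.37
0.72 False [ 0.5 -1.2  1.2] 40.67
0.62 False [-0.7  0.4 -0.8] 40.98
0.52 False [0.1 0.1 0.9] 41.29
0.42 False [-0.9  0.  -0.6] 41.6
0.32 False [-0.5  0.6 -0.3] 41.91
```

View pics/t4z.png

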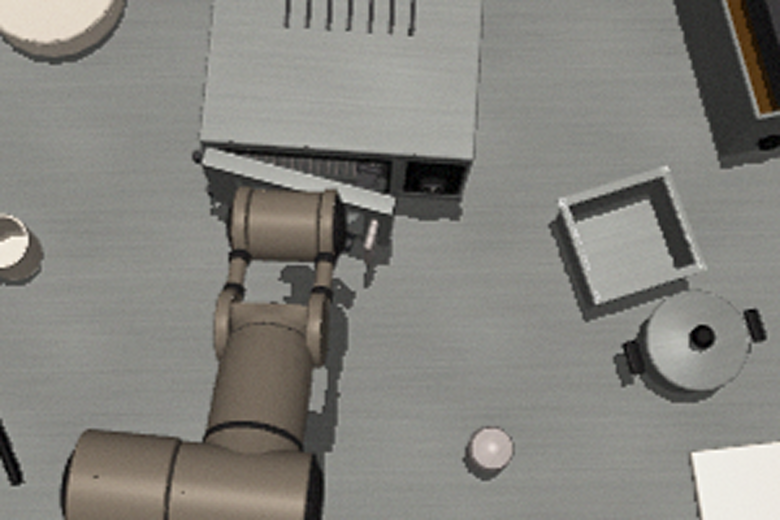

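The door has followed and is now open only about 0.3 rad, free of the shelf. Push it over the catch.

```bash
python3 - <<'E'
from h import *
for th in (.22,.13):
    print(th,r.move_straight(*door_pose(th),speed=.1,max_force=20))
hit=r.move_straight(*door_pose(-.035),speed=.05,max_force=22)
s=r.read_state(); print(hit,s['eef_pos'],s['contact_force'].round(1),round(s['time_s'],2))
h=YAW; n=np.array([np.cos(h),np.sin(h),0]); p0,_=door_pose(0)
print('past shut (m)',(s['eef_pos']-p0)@n)
E
```

```text
0.22 False
0.13 False
True [ 0.66000598 -0.0340334   0.2135035 ] [-2.6  0.5  0.9] 43.21
past shut (m) 0.001168304128574825
```

The door met a hard stop at the computed shut position (+1 mm). Retreat and check that it stays shut.

```bash
python3 - <<'E'
from h import *
r.move_straight(*door_pose(0,.06),speed=.08)
p,q=door_pose(0,.14); p[2]=.38
r.move_straight(p,q,speed=.2)
r.reach([.50,.03,.40],Q(0))
im,d,s=snap('wrist','w15'); print(s['time_s'],s['contact_force'])
c=cam('wrist',s);P=cloud(c,d); O=LIP+AX*.171; O[2]=0
m=(P[...,2]>.225)&(P[...,2]<.2405)&(P[...,1]<.16)&(P[...,1]>-.16)&(P[...,0]>.6)&(P[...,0]<.72)
C=np.stack([(P-O)@AX,(P-O)@AY],-1)[m].astype(np.float32); print(m.sum(),cv2.minAreaRect(C),C.min(0),C.max(0))
e=[]
for y in np.arange(-.13,.13,.01):
    k=C[abs(C[:,1]-y)<.005]
    if len(k)>5: e.append((y,np.percentile(k[:,0],5)))
e=np.array(e); print(np.polyfit(e[:,0],e[:,1],1) if len(e)>3 else e, len(e))
snap('top','t5'); a=cv2.imread('pics/t5.png')[80:300,100:450]; cv2.imwrite('pics/t5z.png',cv2.resize(a,None,fx=2.2,fy=2.2,interpolation=2))
A=np.load('pics/top0.npz')['im'].astype(int);B=np.load('pics/t5.npz')['im'].astype(int)
E
```

```text
46.625 [ 0.20835772  0.06239985 -0.07980411]
14267 ((-0.014841804280877113, 0.0002231895923614502), (0.3024049699306488, 0.033459026366472244), 89.56793212890625) [-0.03199496 -0.15109272] [0.00219322 0.15147787]
[ 0.00593473 -0.03022693] 26
```

View pics/w15.png

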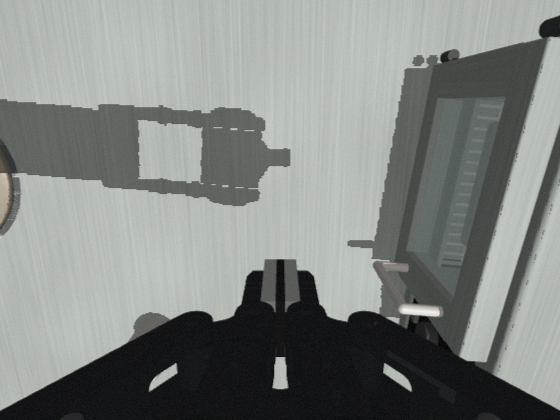

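View pics/t5z.png

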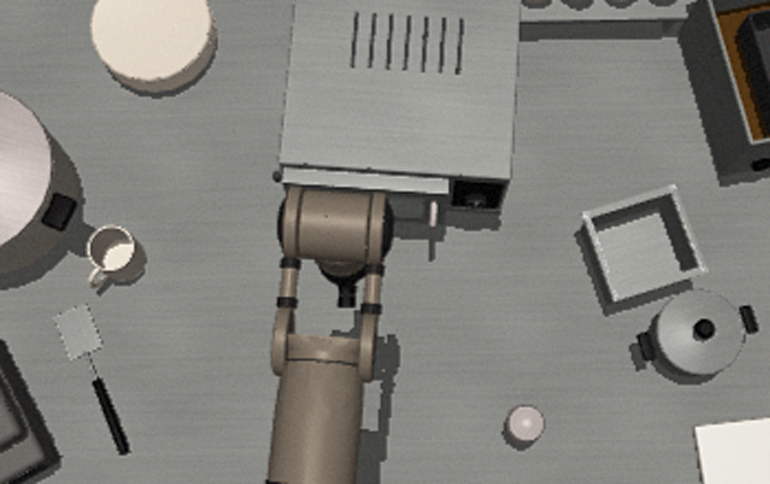

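The door's outer face lies at −0.030 m from the front plane over its whole width, which is where it should be when shut. Its measured slope against the cabinet axis is 0.006 rad, and it stayed there with the arm away. The bystanders are where they were: the pot knob is still at about (420,230) in the top view. Hand in.

```bash
python3 - <<'E'
from h import *
r.finish_job(); print(r.read_state()['time_s'])
E
```

```text
the job is handed in; nothing more can be done
the job is handed in; nothing more can be done
```

The pan is in the warming cabinet, the shelf is home and the door is shut on its catch. I handed the job in after about 47 s of the 72 s. `finish_job` reports no verdict, so the result rests on my own checks below.

**How it went:** I gripped the pan by its bow handle and carried it level. It touched down on the shelf at TCP z = 0.1706, against 0.170 expected, and I released it there. I then pushed the shelf to its stop with the tool tilted forward, swept the door round its arc and pressed it over the catch to a hard stop.

**Last checks:**
- **Pan on the shelf, before pushing:** centre within about 1 mm of the computed free place and lid slope under 0.007.
- **Shelf:** the lip ended 4.5–5 mm behind the cabinet front, where 5 mm means fully home.
- **Door:** after I backed the arm away, its face lay at the shut plane with a measured angle of about 0.006 rad, within measurement error of 0.
- **Bystanders:** by eye in the top view they look unmoved. I compared pixels only for the pot's knob.

**Not measured:** I did not measure either pan's level after the shelf went in. The views through the opening and later the glass showed nothing out of place. No check failed. The only small disagreements were the shelf's travel, 0.178 m against 0.176 m expected, and the two-view height of the pan's handle bar, 0.0996 m against 0.102 m. Both are within the camera calibration's few millimetres.

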